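# Point out the ordered preserves and ring the counter bell

### The job

Show the shop assistant which preserves are ordered: point down at the square jar on the display plank, with the fingertips just above its lid (a finger's width or so), and stay there for two seconds, then point at the tallest jar in the same way for two seconds. Then press the plunger of the counter bell right down to call for wrapping, let it go and draw back. Do not touch or move any jar or the spoon, and do not point at the other jars.

Things in the scene. Friction and masses are not known exactly. Their poses are not given: they have to be found in the camera images.
- riser: display plank of dark wood, 140 x 490 mm, its top 30 mm above the counter, fixed. Origin: centre of its underside, y along its length. Four jars stand on it in a row about 130 mm apart (centre to centre), in any order.
- square_jar: FIRST TO POINT AT. The only jar with a square body, 72 x 72 mm; jar of preserve with a paper label and a round flat metal screw lid 14 mm high; stands loose on the riser. Origin: centre of its underside, z up; the top of the lid is 92 mm above it. The lid is 52 mm across.
- tall_jar: SECOND TO POINT AT. The tallest jar, slim and round, 62 mm across; jar of preserve with a paper label and a round flat metal screw lid 14 mm high; stands loose on the riser. Origin: centre of its underside, z up; the top of the lid is 140 mm above it. The lid is 60 mm across.
- medium_jar: Bystander. Medium round jar, 72 mm across; jar of preserve with a paper label and a round flat metal screw lid 14 mm high; stands loose on the riser. Origin: centre of its underside, z up; the top of the lid is 76 mm above it. 
- squat_jar: Bystander. Low wide round jar, 84 mm across; jar of preserve with a paper label and a round flat metal screw lid 14 mm high; stands loose on the riser. Origin: centre of its underside, z up; the top of the lid is 58 mm above it. 
- sample_jar: Bystander. Tiny round jar, 48 mm across; stands loose on the counter beyond the bell. Origin: centre of its underside; the top of its lid is 50 mm above it.
- spoon: Bystander. Wooden tasting spoon, 200 mm long, lying loose on the counter beyond the plank. Origin: middle of its underside.
- bell_top (a point): centre of the top of the bell's plunger cap, a steel disc 20 mm across, 66 mm above the counter when up. The bell is a steel dome 80 mm across and 52 mm high on a round black base 88 mm across, fixed to the counter; keep to the cap, whose top is still 8 mm above the dome when fully down.
- bell_plunger (a joint): travel of the bell's plunger in m: 0 = up, 0.006 = fully down, against its stop. It moves straight down against a spring (about 2 N to start, 4.2 N at the bottom) and comes back up when let go.

How it is judged (in metres and radians):
On the way, in this order (a step that is already met when the one before it is completed fails the run):
1. the fingers point at the square jar: held just above the middle of its lid (horizontal distance between the grasp point and square_jar below 0.022 m and z of the grasp point in the frame of square_jar between 0.102 and 0.157 m), for 1.8 s.
2. the fingers point at the tallest jar: held just above the middle of its lid (horizontal distance between the grasp point and tall_jar below 0.022 m and z of the grasp point in the frame of tall_jar between 0.15 and 0.205 m), for 1.8 s.
3. the bell's plunger is pressed down (5 mm or more) (value of joint bell_plunger above 0.005 m), for 0.02 s.
At the end, for the whole second after the job is handed in: Both jars were pointed at in turn (tips at most about 45 mm above the lid, within 22 mm of its axis, 1.8 s each), then the bell pressed; its plunger is back up within 1 mm, the jars stand upright and the spoon lies within 6 mm of where they began, all at rest (value of joint bell_plunger below 0.001 m and distance of each of square_jar, tall_jar, medium_jar, squat_jar, sample_jar, spoon from where it was at the start of the episode below 0.006 m and angle between each of square_jar, tall_jar, medium_jar, squat_jar, sample_jar's own z axis and vertical below 0.08 rad and linear speed of each of square_jar, tall_jar, medium_jar, squat_jar, sample_jar, spoon below 0.01 m/s); the robot touches nothing.
It fails at once if the robot touches a jar or the spoon (contact force between any of the fingers, the arm and square_jar above 0.3 N or contact force between any of the fingers, the arm and tall_jar above 0.3 N or contact force between any of the fingers, the arm and medium_jar above 0.3 N or contact force between any of the fingers, the arm and squat_jar above 0.3 N or contact force between any of the fingers, the arm and sample_jar above 0.3 N or contact force between any of the fingers, the arm and spoon above 0.3 N).
It fails at once if a jar or the spoon is moved or lifted (more than 6 mm) (distance of any of square_jar, tall_jar, medium_jar, squat_jar, sample_jar, spoon from where it was at the start of the episode above 0.006 m).
It fails at once if the fingers point at a jar that was not ordered (tips within about 20 mm above the middle of its lid) ((horizontal distance between the grasp point and medium_jar below 0.022 m and z of the grasp point in the frame of medium_jar between 0.056 and 0.116 m) or (horizontal distance between the grasp point and squat_jar below 0.022 m and z of the grasp point in the frame of squat_jar between 0.038 and 0.098 m) or (horizontal distance between the grasp point and sample_jar below 0.022 m and z of the grasp point in the frame of sample_jar between 0.03 and 0.09 m)).
It also fails if it takes over 56 s, if anything falls off the work surface, if the arm or the gripper's body presses on something with over 40 N, if the wrist force passes 120 N, or if a joint passes its speed limit or range.

### The arm

A 6-joint arm with a two-finger parallel gripper is mounted at the origin on the work surface. World frame = base frame: x ahead of the robot, y to its left, z up, the work surface at z = 0. Lengths are in mm, angles in rad, forces in N, time in s.
With the tool pointing down it reaches from about 350 to 975 mm from the base axis. Payload 7.1 kg.
Tool frame: the origin (TCP) lies midway between the tips of the shut fingers; the grasp point (between the pads) lies 19 mm behind it (arm.grip_depth is the distance from the TCP to the grasp point, in mm); z points along the fingers, y is the line along which they close (so a half turn about z gives the same grasp; the last joint's range is limited). The gripper opens to 88 mm and grips with 3 to 60 N. Pads are 20 mm wide; open, the fingers measure 115 mm over their backs; the gripper's body (75 mm by 178 mm) begins 61 mm behind the grasp point.
Start: joints at [1.175, 0.423, 1.63, -0, 1.089, -0.019], TCP at [229.934, 581.149, 187.875] pointing down, gripper open.
Joint ranges: [-3, 3], [-0.9, 2.11], [0.09, 2.58], [-1.31, 4.45], [0.11, 2.69], [-2.54, 2.54]. Speed limits (rad/s): [2.39, 2.39, 3.01, 3.14, 3.14, 3.14].

### API

Orientations are given as [roll, pitch, yaw] about the fixed x, y, z axes, in that order (R = Rz(yaw) Ry(pitch) Rx(roll)).
In Python, from workcell import arm gives the robot as it stands. The module is installed in compiled form; this text tells all that it offers.
- The arm moves only by the tool carry_out, never from a script. Its argument "deltas" is a list of rows, each a list of 3 entries, a list of its own where there are three numbers: the opening, from 0 (shut) to 1 (fully open), then the shift along the tool's x, y, z as a fraction of full scale, then the turn about the tool's z as a fraction of full scale. A call has 1 to 10 rows; each row shifts and turns the commanded pose from where the row before left it, along the tool's axes as they then stand; what a row does not reach is not made up. Full scale, the value 1, is 0.03 m for a shift and 0.08 rad for a turn. A row lasts 1/10 s, in which the tool goes at most 50 mm and 8.59 degrees, less where a joint would pass 70% of its speed; a pose out of reach is approached as far as the arm can. A call with a number of a shift or a turn outside -1 to 1 is refused whole. A call with a gripper value outside its range is refused whole. The fingers move at their own pace and stop on an object; "newtons" is the grip in N (left out, the last holds). Time passes only in rows, so rows that do not move let the fingers close. It gives the time, the measured TCP pose, the force, the opening and the grip force at its end, in the units of the state.
- arm.state(): the state, without advancing time (a new reading comes with each control period).
- arm.camera(name): name is "scene" or "top" or "wrist"; returns a dict with "color" (400x640x3 uint8, red, green, blue), "depth" (400x640 float32, mm along the optical axis (not along the pixel's ray), 0 where there is no reading), "fx", "fy", "cx", "cy" (pixels), "eye" and "rotation" of the camera in the world. Camera axes: x right, y down, z forward; pixel columns grow to the right and rows downward; lengths in mm; the calibration is good to about 2 mm. The wrist camera is an equidistant fisheye: a pixel r from the principal point sees the ray r / f radians off the axis. A picture is of the moment at which its call begins.
- arm.close_job(): hands the job in; it is judged then, once.
Trained networks look in the newest picture that a camera, given by its name, has taken for a name from the list of things; names that differ only in an ending like _2 or _b are one class to them, and where a whole thing is asked for, a point or a joint stands for the part that bears it (a point fixed in the world has none). Each returns a list of dicts, best first, with "confidence" (0 to 1); they miss things now and then, are a little off and sometimes report something else, mostly with a low value. They report only what shows in the picture. A call takes as long as a camera call.
- arm.search_frame(label, camera): "point" ([column, row] in pixels, amid what is visible of it).
The state is a dict: "t": time; "q": joint angles; "joint_velocities": joint speeds; "joint_efforts": joint torques, N m; "ee_pos": TCP position; "eef_rot": TCP orientation; "ft_force": force on the tool from outside, world axes, zero at the start; "moment": the same for the moment, N m; "gripper_width": opening from 0.0 (shut) to 1.0 (fully open); "finger_force": force on a finger pad.
Only numpy, scipy, OpenCV 4.12 (cv2) and the standard library are available. Lean on these libraries where they do the work, as an engineer would, in place of code of your own. Each camera call takes 0.05 s, during which the arm holds its last target. There are 200 camera calls.

## Working session

There is one attempt and no reset: what is moved stays moved. The work goes in short steps, Python scripts to look and compute and a tool call to move; the robot and the scene stay as the last step left them, time stands still between calls to the robot, and variables do not carry over. Pictures are saved under pics/ and viewed, at most 10 in all, crops included, and the job is handed in when it is done.

Besides the shell and the picture viewer there is one more tool, called after "Emit:" in YAML: its name, and indented under it one key for each argument. carry_out: Moves the arm, as the interface text tells. Its arguments: {"type":"object","properties":{"deltas":{"type":"array","items":{"type":"array"}},"newtons":{"type":"number"}},"required":["deltas"]}

```bash
mkdir -p pics
cat > h.py <<'E'
import numpy as np, cv2
from workcell import arm
def world(c,u,v):
    u=np.asarray(u,float);v=np.asarray(v,float)
    d=c["depth"][v.astype(int),u.astype(int)].astype(float)
    p=np.stack([(u-c["cx"])/c["fx"]*d,(v-c["cy"])/c["fy"]*d,d],-1)
    return p@np.array(c["rotation"]).T+np.array(c["eye"]),d
E
python3 - <<'E'
from h import *
for n in ("top","scene"):
    c=arm.camera(n); cv2.imwrite(f"pics/{n}.png",c["color"][...,::-1])
    print(n,np.round(c["eye"]),c["fx"])
    for l in ("square_jar","tall_jar","medium_jar","squat_jar","sample_jar","spoon","bell_top","riser"):
        for r in arm.search_frame(l,n)[:2]:
            u,v=r["point"]; p,d=world(c,u,v); print(l,np.round([u,v]),round(r["confidence"],2),np.round(p))
s=arm.state(); print(s["t"],s["ee_pos"],s["eef_rot"])
E
```

```text
top [ 579.   -4. 1023.] 424.50186279501423
square_jar [347. 229.] 0.82 [-1025. -1608.  -581.]
tall_jar [286. 232.] 0.94 [ -569. -1152.  -125.]
medium_jar [166. 242.] 0.92 [ 144. -440.  587.]
squat_jar [227. 236.] 0.57 [-282. -865.  162.]
sample_jar [453. 180.] 0.87 [-1927. -2511. -1484.]
spoon [295. 150.] 0.74 [ -860. -1444.  -417.]
bell_top [227. 234.] 0.33 [-283. -866.  161.]
riser [266. 239.] 0.58 [ -615. -1199.  -172.]
scene [1159.  382.  704.] 375.35081472508807
square_jar [322. 186.] 0.72 [3210. 2433. 2755.]
tall_jar [366. 193.] 0.95 [2836. 2059. 2381.]
medium_jar [472. 245.] 0.65 [2167. 1390. 1712.]
squat_jar [411. 230.] 0.89 [2555. 1778. 2100.]
sample_jar [220. 184.] 0.93 [4061. 3285. 3606.]
spoon [304. 276.] 0.91 [3088. 2311. 2633.]
spoon [411. 230.] 0.57 [2548. 1771. 2093.]
riser [386. 237.] 0.98 [2791. 2015. 2336.]
0.9 [229.92198912 581.14957054 187.8794392 ] [-3.14158934e+00 -1.97620434e-05  2.76477636e+00]
```

View pics/top.png

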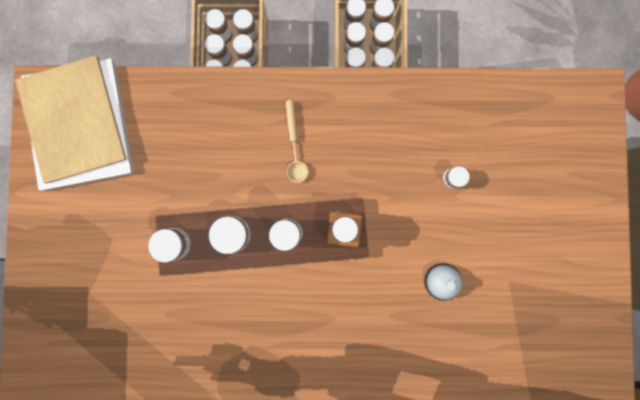

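View pics/scene.png

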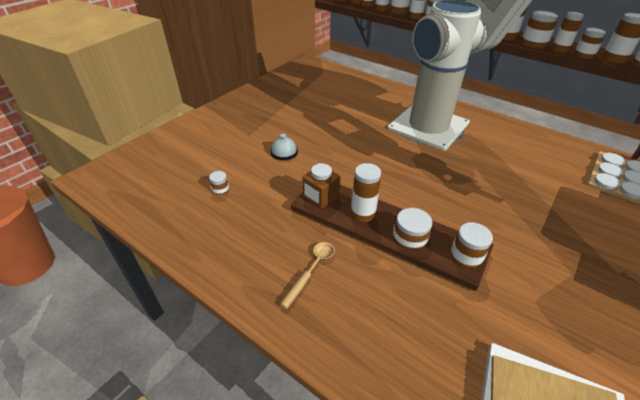

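The pictures agree with the networks. In the top view, left to right: medium (166,245), squat (229,235), tall (285,235), square (345,230). The bell is at (444,282), the sample jar at (457,177) and the spoon at (295,140). "rotation" appears to be a vector of roll, pitch and yaw, so I'll convert it before measuring.

```bash
cat > h.py <<'E'
import numpy as np, cv2
from scipy.spatial.transform import Rotation
from workcell import arm
def world(c,u,v):
    u=np.asarray(u,float);v=np.asarray(v,float)
    d=c["depth"][v.astype(int),u.astype(int)].astype(float)
    p=np.stack([(u-c["cx"])/c["fx"]*d,(v-c["cy"])/c["fy"]*d,d],-1)
    r=np.array(c["rotation"],float)
    R=r if r.shape==(3,3) else Rotation.from_euler("xyz",r).as_matrix()
    return p@R.T+np.array(c["eye"]),d
E
python3 - <<'E'
from h import *
for n in ("top","scene"):
    c=arm.camera(n); print(n,c["rotation"])
    v,u=np.mgrid[0:400,0:640]; P,d=world(c,u,v)
    print("counter z",np.median(P[...,2][d>0]))
    bell0=(444,282) if n=="top" else (284,146)
    items=[(l,arm.search_frame(l,n)) for l in ("square_jar","tall_jar","medium_jar","squat_jar","sample_jar","spoon")]
    for l,h in [(l,x[0]["point"]) for l,x in items if x]+[("bell",bell0)]:
        a,b=map(int,h); Q=P[max(b-40,0):b+40,a-40:a+40].reshape(-1,3)
        ctr=P[b,a]; Q=Q[np.hypot(*(Q-ctr)[:,:2].T)<55]
        zt=np.percentile(Q[:,2],99.7 if l=="bell" else 97)
        T=Q[abs(Q[:,2]-zt)<5]; lo,hi=T.min(0),T.max(0)
        print(l,np.round(ctr),"top z",round(zt),"mid",np.round((lo+hi)/2),"ext",np.round(hi-lo),len(T))
E
```

```text
top [-3.0896266   0.00517543 -1.56558256]
counter z -0.4564526076127322
square_jar [555. -62. 123.] top z 124 mid [553. -62. 123.] ext [51. 51.  8.] 452
tall_jar [538.  57. 170.] top z 172 mid [542.  63. 170.] ext [56. 56.  7.] 660
medium_jar [519. 317. 106.] top z 108 mid [515. 325. 106.] ext [67. 68.  7.] 781
squat_jar [544. 196.  90.] top z 90 mid [539. 193.  89.] ext [77. 78.  8.] 942
sample_jar [ 671. -312.   51.] top z 52 mid [ 673. -328.   51.] ext [44. 44.  8.] 289
spoon [733.  50.  14.] top z 17 mid [735.  45.  17.] ext [105.  48.  10.] 160
bell [ 433. -291.   50.] top z 68 mid [ 428. -302.   67.] ext [18. 20.  6.] 58
scene [-2.32905619 -0.00952684  2.20897729]
counter z -1.3645289445673825
square_jar [576. -37. 100.] top z 121 mid [556. -56. 120.] ext [54. 51.  7.] 225
tall_jar [574.  81. 129.] top z 170 mid [548.  68. 168.] ext [56. 58.  7.] 329
medium_jar [549. 333. 106.] top z 106 mid [524. 330. 105.] ext [60. 68.  7.] 555
squat_jar [573. 202.  88.] top z 88 mid [550. 200.  87.] ext [62. 80.  7.] 557
sample_jar [ 692. -304.   38.] top z 49 mid [ 678. -323.   48.] ext [45. 50.  8.] 149
spoon [778.  54.  13.] top z 18 mid [786.  66.  17.] ext [89. 23.  8.] 191
bell [ 451. -277.   42.] top z 66 mid [ 433. -295.   65.] ext [16. 19.  7.] 22
```

Emit:
carry_out:
  deltas:
    - [0,[0,0,-0.7],0]
    - [0,[0,0,-0.7],0]
    - [0,[0,0,-0.6],0]
    - [0,[-0.5,-0.4,0],0]
    - [0,[-0.8,-0.7,0],0]
    - [0,[-0.8,-0.7,0],0]
    - [0,[-0.8,-0.7,0],0]
    - [0,[-0.8,-0.7,0],0]
    - [0,[-0.8,-0.7,0],0]
    - [0,[-0.8,-0.7,0],0]
  newtons: 5

```text
t: 2.6
ee_pos: [327.1, 391.4, 246.7]
eef_rot: [-3.14, -0.0, 2.765]
ft_force: [0.5, 0.4, -0.3]
gripper_width: 0.129
finger_force: 0.0
```

Emit:
carry_out:
  deltas:
    - [0,[-0.84,-0.75,0],0]
    - [0,[-0.84,-0.75,0],0]
    - [0,[-0.84,-0.75,0],0]
    - [0,[-0.84,-0.75,0],0]
    - [0,[-0.84,-0.75,0],0]
    - [0,[-0.84,-0.75,0],0]
    - [0,[-0.84,-0.75,0],0]
    - [0,[-0.84,-0.75,0],0]
    - [0,[-0.84,-0.75,0],0]
    - [0,[-0.84,-0.75,0],0]

```text
t: 3.6
ee_pos: [477.7, 89.9, 246.8]
eef_rot: [-3.141, -0.001, 2.764]
ft_force: [0.8, -0.0, -0.2]
gripper_width: 0.004
finger_force: 0.0
```

Emit:
carry_out:
  deltas:
    - [0,[-0.84,-0.75,0],0]
    - [0,[-0.84,-0.75,0],0]
    - [0,[-0.84,-0.75,0],0]
    - [0,[-0.8,-0.6,0],0]
    - [0,[-0.6,-0.5,0],0]
    - [0,[-0.2,-0.1,0],0]
    - [0,[0,0,0],0]
    - [0,[0,0,0],0]

```text
t: 4.4
ee_pos: [554.3, -48.8, 247.3]
eef_rot: [-3.141, -0.001, 2.765]
ft_force: [0.8, 0.7, -0.2]
gripper_width: 0.006
finger_force: 0.0
```

Run:
```python
from h import *
s=arm.state();print(s["t"],s["ee_pos"],s["eef_rot"],s["q"])
c=arm.camera("wrist");print(c["eye"],c["rotation"],c["fx"]);cv2.imwrite("pics/w1.png",c["color"][...,::-1])
r=np.array(c["rotation"]);R=r if r.shape==(3,3) else Rotation.from_euler("xyz",r).as_matrix()
for l,z in (("square_jar",122),("tall_jar",170),("bell_top",66)):
  for h in arm.search_frame(l,"wrist")[:1]:
    u,v=h["point"];a=np.array([u-c["cx"],v-c["cy"]]);rr=np.hypot(*a);t=rr/c["fx"]
    d=R@np.r_[a/rr*np.sin(t),np.cos(t)];e=np.array(c["eye"]);print(l,[u,v],h["confidence"],e+d*(z-e[2])/d[2])
```

```text
4.4 [554.30024716 -48.83954952 247.30709681] [-3.14148130e+00 -1.39848943e-03  2.76481751e+00] [-1.09432854e-01  2.57654133e-01  1.72507420e+00  2.85792122e-04
  1.16024256e+00 -1.30356836e+00]
[483.31888141 -19.93318693 444.96858098] [2.85715848e+00 9.80512933e-04 1.19343032e+00] 309.70691628693146
square_jar [312.1, 181.6] 0.63 [550.17038127 -55.64503225 122.        ]
tall_jar [417.0, 138.6] 0.71 [537.40581407  53.96927003 170.        ]
```

View pics/w1.png

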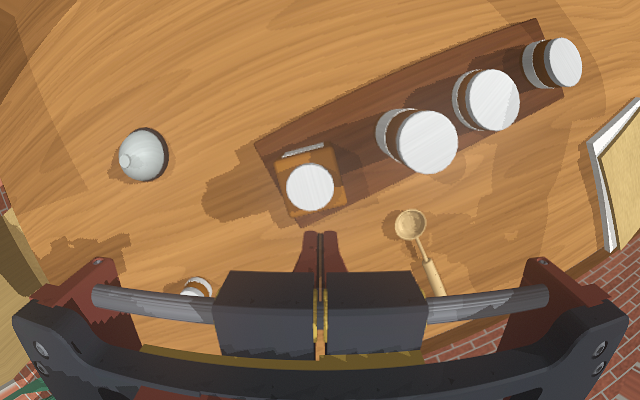

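In the wrist picture the square jar's lid is centred at (310,187), the tall lid at (428,142) and the bell cap at (125,160). The networks reported points between the lid and the body, so I'll project the lid centres instead.

```bash
cat >> h.py <<'E'
def fish(c,u,v,z):
    R=Rotation.from_euler("xyz",c["rotation"]).as_matrix()
    a=np.array([u-c["cx"],v-c["cy"]]);rr=np.hypot(*a);t=rr/c["fx"]
    d=R@np.r_[a/rr*np.sin(t),np.cos(t)];e=np.array(c["eye"]);return e+d*(z-e[2])/d[2]
E
python3 - <<'E'
from h import *
c=arm.camera("wrist")
for u,v,z in ((310,187,122),(428,142,170),(125,160,66)): print(np.round(fish(c,u,v,z)))
E
```

```text
[556. -60. 122.]
[545.  64. 170.]
[ 432. -298.   66.]
```

Emit:
carry_out:
  deltas:
    - [0,[-0.16,-0.33,0.2],0]
    - [0,[0,0,0.5],0]
    - [0,[0,0,0.6],0]
    - [0,[0,0,0.6],0]
    - [0,[0,0,0.6],0]
    - [0,[0,0,0.5],0]
    - [0,[0,0,0.3],0]
    - [0,[0,0,0.2],0]
    - [0,[0,0,0],0]
    - [0,[0,0,0],0]

```text
t: 5.65
ee_pos: [556.6, -60.4, 143.3]
eef_rot: [3.141, 0.001, 2.765]
ft_force: [0.9, 0.3, -0.6]
gripper_width: 0.007
finger_force: 0.0
```

Emit:
carry_out:
  deltas:
    - [0,[0,0,0],0]
    - [0,[0,0,0],0]
    - [0,[0,0,0],0]
    - [0,[0,0,0],0]
    - [0,[0,0,0],0]
    - [0,[0,0,0],0]
    - [0,[0,0,0],0]
    - [0,[0,0,0],0]
    - [0,[0,0,0],0]
    - [0,[0,0,0],0]

```text
t: 6.65
ee_pos: [556.2, -60.3, 142.9]
eef_rot: [-3.142, -0.0, 2.765]
ft_force: [0.1, -0.2, 0.6]
gripper_width: 0.01
finger_force: 0.0
```

Emit:
carry_out:
  deltas:
    - [0,[0,0,0],0]
    - [0,[0,0,0],0]
    - [0,[0,0,0],0]
    - [0,[0,0,0],0]
    - [0,[0,0,0],0]
    - [0,[0,0,0],0]
    - [0,[0,0,0],0]
    - [0,[0,0,0],0]
    - [0,[0,0,0],0]
    - [0,[0,0,0],0]

```text
t: 7.65
ee_pos: [556.2, -60.3, 142.9]
eef_rot: [3.142, -0.0, 2.765]
ft_force: [-0.3, -0.6, -0.1]
gripper_width: 0.006
finger_force: 0.0
```

Emit:
carry_out:
  deltas:
    - [0,[0,0,0],0]
    - [0,[0,0,0],0]
    - [0,[0,0,0],0]
    - [0,[0,0,0],0]
    - [0,[0,0,0],0]

```text
t: 8.15
ee_pos: [556.2, -60.3, 142.9]
eef_rot: [3.142, -0.0, 2.765]
ft_force: [-0.4, -0.3, 0.0]
gripper_width: 0.004
finger_force: 0.0
```

Emit:
carry_out:
  deltas:
    - [0,[0,0,-0.6],0]
    - [0,[0,0,-0.9],0]
    - [0,[0,0,-0.9],0]
    - [0,[0,0,-0.6],0]
    - [0,[0.3,0.6,0],0]
    - [0,[0.4,0.8,0],0]
    - [0,[0.4,0.8,0],0]
    - [0,[0.4,0.8,0],0]
    - [0,[0.3,0.6,0],0]
    - [0,[0.06,0.13,0],0]

```text
t: 9.15
ee_pos: [545.2, 65.9, 232.9]
eef_rot: [3.141, -0.0, 2.767]
ft_force: [-0.1, 0.2, 1.3]
gripper_width: 0.002
finger_force: 0.0
```

Emit:
carry_out:
  deltas:
    - [0,[0,0,0],0]
    - [0,[0,0,0.3],0]
    - [0,[0,0,0.4],0]
    - [0,[0,0,0.4],0]
    - [0,[0,0,0.3],0]
    - [0,[0,0,0],0]
    - [0,[0,0,0],0]
    - [0,[0,0,0],0]
    - [0,[0,0,0],0]
    - [0,[0,0,0],0]

```text
t: 10.15
ee_pos: [545.8, 64.3, 191.3]
eef_rot: [3.141, 0.001, 2.765]
ft_force: [-0.8, 0.3, -0.1]
gripper_width: 0.007
finger_force: 0.0
```

Emit:
carry_out:
  deltas:
    - [0,[0,0,0],0]
    - [0,[0,0,0],0]
    - [0,[0,0,0],0]
    - [0,[0,0,0],0]
    - [0,[0,0,0],0]
    - [0,[0,0,0],0]
    - [0,[0,0,0],0]
    - [0,[0,0,0],0]
    - [0,[0,0,0],0]
    - [0,[0,0,0],0]

```text
t: 11.15
ee_pos: [545.5, 64.3, 190.9]
eef_rot: [3.142, -0.0, 2.765]
ft_force: [0.2, 0.4, -1.2]
gripper_width: 0.005
finger_force: 0.0
```

Emit:
carry_out:
  deltas:
    - [0,[0,0,0],0]
    - [0,[0,0,0],0]
    - [0,[0,0,0],0]
    - [0,[0,0,0],0]
    - [0,[0,0,0],0]
    - [0,[0,0,0],0]
    - [0,[0,0,0],0]
    - [0,[0,0,0],0]
    - [0,[0,0,0],0]
    - [0,[0,0,0],0]

```text
t: 12.15
ee_pos: [545.5, 64.3, 190.9]
eef_rot: [-3.142, 0.0, 2.765]
ft_force: [-0.6, 0.7, 0.6]
gripper_width: 0.0
finger_force: 0.0
```

Emit:
carry_out:
  deltas:
    - [0,[0,0,0],0]
    - [0,[0,0,-0.5],0]
    - [0,[0,0,-0.7],0]
    - [0,[0,0,-0.5],0]
    - [0,[0,-0.5,0],0]
    - [0,[-0.07,-0.9,0],0]
    - [0,[-0.07,-0.9,0],0]
    - [0,[-0.07,-0.9,0],0]
    - [0,[-0.07,-0.9,0],0]
    - [0,[-0.07,-0.9,0],0]

```text
t: 13.15
ee_pos: [498.5, -80.6, 240.9]
eef_rot: [-3.141, -0.001, 2.765]
ft_force: [0.5, -0.7, -0.3]
gripper_width: 0.006
finger_force: 0.0
```

Emit:
carry_out:
  deltas:
    - [0,[-0.07,-0.9,0],0]
    - [0,[-0.07,-0.9,0],0]
    - [0,[-0.07,-0.9,0],0]
    - [0,[-0.07,-0.9,0],0]
    - [0,[-0.07,-0.9,0],0]
    - [0,[-0.07,-0.9,0],0]
    - [0,[-0.07,-0.9,0],0]
    - [0,[-0.07,-0.9,0],0]
    - [0,[-0.02,-0.4,0],0]
    - [0,[0,0,0],0]

```text
t: 14.15
ee_pos: [431.1, -298.4, 241.1]
eef_rot: [3.141, -0.001, 2.762]
ft_force: [0.6, 0.1, -0.3]
gripper_width: 0.006
finger_force: 0.0
```

Emit:
carry_out:
  deltas:
    - [0,[0,0,0.4],0]
    - [0,[0,0,0.7],0]
    - [0,[0,0,0.8],0]
    - [0,[0,0,0.8],0]
    - [0,[0,0,0.7],0]
    - [0,[0,0,0.4],0]
    - [0,[0,0,0],0]
    - [0,[0,0,0],0]

```text
t: 14.95
ee_pos: [432.7, -297.1, 128.0]
eef_rot: [3.142, 0.0, 2.765]
ft_force: [0.6, 0.2, -0.1]
gripper_width: 0.005
finger_force: 0.0
```

Run:
```python
from h import *
c=arm.camera("wrist");print(arm.state()["ee_pos"]);print(c["eye"])
import json;json.dump({k:(np.array(c[k]).tolist()) for k in("fx","cx","cy","eye","rotation")},open("c.json","w"))
cv2.imwrite("pics/w2.png",c["color"][...,::-1])
```

```text
[ 432.98097339 -297.48965261  128.54625743]
[ 361.41856529 -268.14526817  325.59069196]
```

View pics/w2.png

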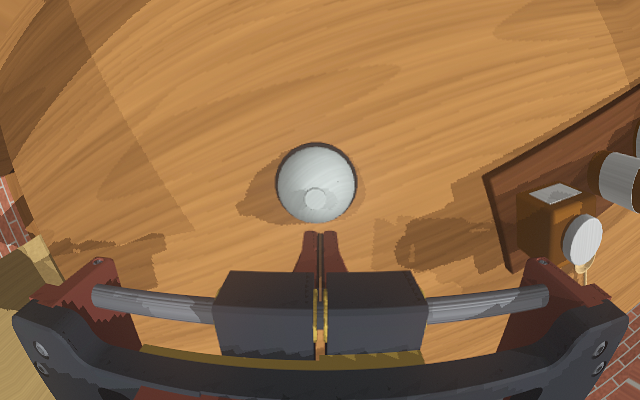

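The cap is at (315,199), slightly left of the finger line at column 320.

Run:
```python
from h import *
import json; c=json.load(open("c.json")); print(fish(c,315,199,66))
```

```text
[ 430.94278553 -300.38166299   66.        ]
```

Emit:
carry_out:
  deltas:
    - [0,[0.02,-0.11,0],0]
    - [0,[0,0,0.4],0]
    - [0,[0,0,0.5],0]
    - [0,[0,0,0.5],0]
    - [0,[0,0,0.4],0]
    - [0,[0,0,0.1],0]
    - [0,[0,0,0],0]
    - [0,[0,0,0],0]

```text
t: 15.8
ee_pos: [430.9, -300.6, 71.2]
eef_rot: [-3.141, 0.001, 2.765]
ft_force: [0.0, -0.8, 0.6]
gripper_width: 0.005
finger_force: 0.0
```

Emit:
carry_out:
  deltas:
    - [0,[0,0,0.07],0]
    - [0,[0,0,0.07],0]
    - [0,[0,0,0.07],0]
    - [0,[0,0,0.06],0]
    - [0,[0,0,0],0]
    - [0,[0,0,0],0]

```text
t: 16.4
ee_pos: [430.6, -300.3, 62.7]
eef_rot: [3.142, -0.0, 2.765]
ft_force: [-0.4, -0.6, -0.1]
gripper_width: 0.008
finger_force: 0.0
```

No force at 62.7 mm is unexpected, because the cap top should be at 66 mm. I'll look before going on.

Run:
```python
from h import *
s=arm.state();print(s["ee_pos"],s["ft_force"])
a=arm.camera("scene")["color"][110:170,240:330];b=arm.camera("wrist")["color"][140:300,200:440]
a=cv2.resize(a,(600,400),interpolation=2)
cv2.imwrite("pics/s3.png",a[...,::-1]);cv2.imwrite("pics/w3.png",cv2.resize(b,None,fx=3,fy=3)[...,::-1])
```

```text
[ 430.57437211 -300.3069938    62.73512059] [-0.38029742 -0.57009429 -0.11378749]
```

View pics/w3.png

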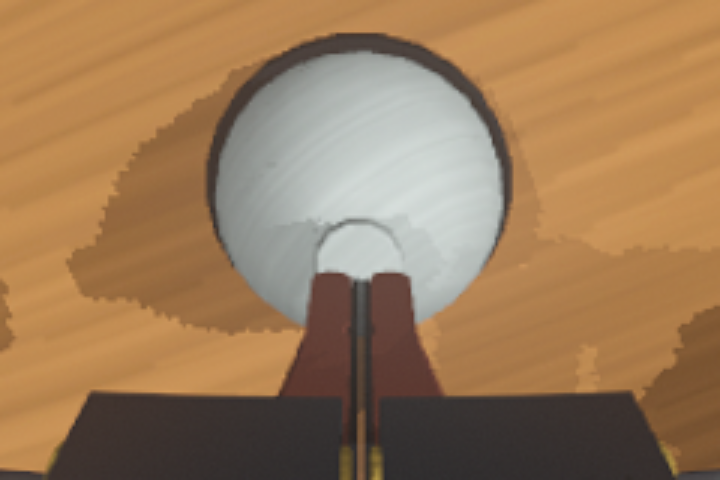

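View pics/s3.png

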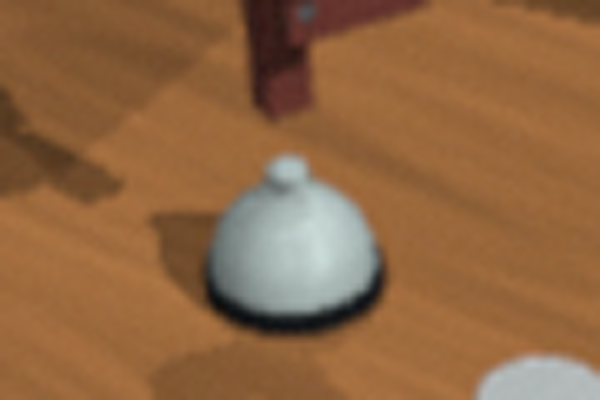

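The scene crop shows the fingertips near (281,127), still clearly above the cap at (283,135). In the wrist view the far half of the cap is still uncovered. I'll measure the tip and the cap by depth.

Run:
```python
from h import *
c=arm.camera("scene")
for v in range(116,140,1):
    u=np.arange(278,288); P,d=world(c,u,np.full(10,v)); print(v,[tuple(int(x) for x in p) for p in P[::3]])
c=arm.camera("top")
v,u=np.mgrid[270:295,430:460];P,d=world(c,u,v);m=(P[...,2]>58);print("top pts>58",np.round(np.median(P[m],0)) if m.any() else None,m.sum())
```

```text
116 [(440, -302, 132), (442, -288, 137), (488, -234, 178), (249, -438, -3)]
117 [(442, -300, 130), (442, -288, 134), (435, -283, 133), (254, -435, -4)]
118 [(442, -300, 127), (440, -291, 129), (434, -284, 128), (263, -427, -1)]
119 [(440, -302, 122), (441, -290, 126), (430, -287, 122), (270, -420, 0)]
120 [(440, -303, 118), (443, -288, 125), (431, -287, 119), (276, -415, 0)]
121 [(441, -303, 115), (441, -291, 119), (428, -290, 114), (278, -414, -1)]
122 [(440, -303, 111), (443, -288, 118), (432, -287, 113), (286, -407, 0)]
123 [(441, -303, 108), (441, -291, 113), (434, -286, 111), (288, -406, -2)]
124 [(439, -305, 103), (441, -291, 109), (430, -289, 105), (293, -401, -1)]
125 [(442, -303, 102), (441, -292, 105), (433, -287, 103), (299, -396, -1)]
126 [(442, -303, 99), (441, -292, 102), (432, -288, 99), (304, -392, -1)]
127 [(328, -413, -1), (441, -292, 99), (315, -396, -1), (311, -386, 0)]
128 [(332, -410, -2), (325, -402, -3), (318, -394, -3), (313, -384, -2)]
129 [(336, -406, -3), (335, -392, 1), (327, -386, 0), (317, -381, -3)]
130 [(342, -401, -2), (337, -391, 0), (329, -384, -2), (325, -374, 0)]
131 [(346, -397, -2), (341, -387, -1), (337, -377, 0), (327, -372, -2)]
132 [(351, -393, -2), (348, -382, 0), (341, -374, 0), (331, -369, -3)]
133 [(354, -390, -3), (350, -380, -2), (346, -370, 0), (338, -363, -1)]
134 [(361, -384, -1), (433, -301, 67), (423, -299, 62), (343, -359, -1)]
135 [(368, -378, 0), (433, -302, 62), (426, -296, 61), (347, -356, -2)]
136 [(373, -373, 0), (439, -296, 64), (433, -290, 64), (351, -352, -2)]
137 [(375, -371, -1), (441, -295, 62), (439, -285, 65), (413, -296, 47)]
138 [(432, -316, 45), (431, -305, 50), (428, -295, 52), (421, -289, 51)]
139 [(439, -311, 48), (434, -302, 48), (431, -293, 50), (422, -288, 48)]
top pts>58 [ 457. -240.  220.] 657
```

Run:
```python
from h import *
c=arm.camera("wrist");s=arm.state();e=np.array(s["ee_pos"]);T=Rotation.from_euler("xyz",s["eef_rot"]).as_matrix()
print(s["t"],e,c["eye"],"eye in tool",T.T@(np.array(c["eye"])-e), arm.grip_depth)
print("cap",fish(c,320,221,62))
for z in (63,75,97,110): print(z,T.T@(fish(c,320,231,z)-e))
b=c["depth"][225:300:8,300:342:6]; print(b.astype(int))
# depth of tip pixels: z along optical axis -> point
R=Rotation.from_euler("xyz",c["rotation"]).as_matrix()
for u,v in ((311,234),(331,234),(310,245),(332,245),(311,260)):
    a=np.array([u-c["cx"],v-c["cy"]]);r=np.hypot(*a);t=r/c["fx"];d=np.r_[a/r*np.sin(t),np.cos(t)]
    p=R@(d*c["depth"][v,u]/d[2])+c["eye"]; print(u,v,np.round(p),np.round(T.T@(p-e)))
```

```text
16.65 [ 430.65077274 -300.33852451   62.85982602] [ 359.36275011 -271.33665314  260.38656585] eye in tool [  76.9234458     0.73018297 -197.54025913] 18.700000000000003
cap [ 428.29687303 -298.7059445    62.        ]
63 [-4.19223083  0.64945238 -0.1394814 ]
75 [  0.73914895   0.65436035 -12.1403454 ]
97 [  9.78001188   0.66335829 -34.14192941]
110 [ 15.12233997   0.66867526 -47.14286541]
[[223 208 207 206 207 207 223]
 [227 169 170 172 169 170 168]
 [231 160 160 163 160 159 160]
 [283 150 151 153 152 151 150]
 [142 142 141 146 141 142 142]
 [135 133 134 136 135 134 135]
 [ 85  85  86 130 127  84  86]
 [ 81  81  81 123 123  81  81]
 [ 78  78  78 121  80  77  76]
 [ 74  74  74 120  76  73  72]]
311 234 [ 419. -300.  105.] [ 11.  -4. -42.]
331 234 [ 423. -290.  104.] [ 11.   7. -42.]
310 245 [ 419. -300.  118.] [ 11.  -4. -55.]
332 245 [ 423. -290.  118.] [ 11.   7. -56.]
311 260 [ 419. -300.  134.] [ 11.  -3. -72.]
```

Both cameras agree that the real fingertips end about 34 mm short of the reported TCP. The tool length in the reading is off, and the lack of force fits that. My earlier pointing was therefore probably too high, at about 55 mm above the lids. The bell hasn't been pressed yet, so I'll point at both jars again with the correction.

Emit:
carry_out:
  deltas:
    - [0,[0,0,-0.6],0]
    - [0,[0,0,-0.9],0]
    - [0,[0,0,-0.9],0]
    - [0,[0,0,-0.7],0]
    - [0,[0,0,-0.3],0]
    - [0,[-0.05,0.5,0],0]
    - [0,[-0.09,0.9,0],0]
    - [0,[-0.09,0.9,0],0]
    - [0,[-0.09,0.9,0],0]
    - [0,[-0.09,0.9,0],0]

```text
t: 17.65
ee_pos: [487.0, -188.2, 163.2]
eef_rot: [3.141, -0.002, 2.765]
ft_force: [0.6, -0.7, -0.6]
gripper_width: 0.005
finger_force: 0.0
```

Emit:
carry_out:
  deltas:
    - [0,[-0.09,0.9,0],0]
    - [0,[-0.09,0.9,0],0]
    - [0,[-0.09,0.9,0],0]
    - [0,[-0.09,0.9,0],0]
    - [0,[-0.09,0.9,0],0]
    - [0,[-0.05,0.37,0],0]
    - [0,[0,0,0],0]
    - [0,[0,0,0.3],0]
    - [0,[0,0,0.4],0]
    - [0,[0,0,0],0]

```text
t: 18.65
ee_pos: [552.9, -60.8, 141.5]
eef_rot: [-3.141, -0.004, 2.764]
ft_force: [1.2, -0.1, 0.2]
gripper_width: 0.006
finger_force: 0.0
```

Run:
```python
from h import *
c=arm.camera("scene");print(arm.state()["ee_pos"])
v,u=np.mgrid[100:200,290:360];P,d=world(c,u,v);P=P.reshape(-1,3)
m=(np.hypot(P[:,0]-555,P[:,1]+60)<24)
z=np.sort(P[m][:,2]);g=z[z>135];print("lowest tip z",np.round(g[:8]),"lid",np.percentile(z[z<132],97))
```

```text
[553.56635264 -60.84192169 142.34752828]
lowest tip z [175. 177. 177. 178. 178. 178. 178. 178.] lid 122.69953407519986
```

Emit:
carry_out:
  deltas:
    - [0,[-0.05,0,0.2],0]
    - [0,[0,0,0.4],0]
    - [0,[0,0,0.3],0]
    - [0,[0,0,0.2],0]
    - [0,[0,0,0],0]
    - [0,[0,0,0],0]
    - [0,[0,0,0],0]
    - [0,[0,0,0],0]
    - [0,[0,0,0],0]
    - [0,[0,0,0],0]

```text
t: 19.7
ee_pos: [556.6, -60.7, 111.0]
eef_rot: [3.141, 0.0, 2.765]
ft_force: [0.1, 0.7, -0.8]
gripper_width: 0.006
finger_force: 0.0
```

Emit:
carry_out:
  deltas:
    - [0,[0,0,0],0]
    - [0,[0,0,0],0]
    - [0,[0,0,0],0]
    - [0,[0,0,0],0]
    - [0,[0,0,0],0]
    - [0,[0,0,0],0]
    - [0,[0,0,0],0]
    - [0,[0,0,0],0]
    - [0,[0,0,0],0]
    - [0,[0,0,0],0]

```text
t: 20.7
ee_pos: [556.4, -60.7, 110.8]
eef_rot: [3.142, 0.0, 2.765]
ft_force: [-0.2, -0.3, -1.0]
gripper_width: 0.006
finger_force: 0.0
```

Emit:
carry_out:
  deltas:
    - [0,[0,0,0],0]
    - [0,[0,0,0],0]
    - [0,[0,0,0],0]
    - [0,[0,0,0],0]
    - [0,[0,0,0],0]
    - [0,[0,0,0],0]
    - [0,[0,0,0],0]
    - [0,[0,0,0],0]
    - [0,[0,0,0],0]
    - [0,[0,0,0],0]

```text
t: 21.7
ee_pos: [556.4, -60.7, 110.8]
eef_rot: [-3.142, 0.0, 2.765]
ft_force: [0.7, -0.4, 0.2]
gripper_width: 0.002
finger_force: 0.0
```

Emit:
carry_out:
  deltas:
    - [0,[0,0,0],0]
    - [0,[0,0,0],0]
    - [0,[0,0,-0.6],0]
    - [0,[0,0,-0.9],0]
    - [0,[0,0,-0.9],0]
    - [0,[0,0,-0.5],0]
    - [0,[0,0,-0.1],0]
    - [0,[0,0,0],0]

```text
t: 22.5
ee_pos: [556.5, -60.7, 200.9]
eef_rot: [3.141, 0.001, 2.765]
ft_force: [-0.4, -0.1, -0.8]
gripper_width: 0.006
finger_force: 0.0
```

Emit:
carry_out:
  deltas:
    - [0,[0.3,0.6,0],0]
    - [0,[0.4,0.8,0],0]
    - [0,[0.4,0.8,0],0]
    - [0,[0.4,0.8,0],0]
    - [0,[0.3,0.6,0],0]
    - [0,[0.06,0.14,0],0]
    - [0,[0,0,0],0]
    - [0,[0,0,0.3],0]
    - [0,[0,0,0.4],0]
    - [0,[0,0,0.4],0]

```text
t: 23.5
ee_pos: [545.5, 63.3, 166.4]
eef_rot: [-3.141, -0.001, 2.764]
ft_force: [-0.6, -0.1, -0.4]
gripper_width: 0.008
finger_force: 0.0
```

Emit:
carry_out:
  deltas:
    - [0,[0,0,0.3],0]
    - [0,[0,0,0],0]
    - [0,[0,0,0],0]
    - [0,[0,0,0],0]
    - [0,[0,0,0],0]
    - [0,[0,0,0],0]
    - [0,[0,0,0],0]
    - [0,[0,0,0],0]
    - [0,[0,0,0],0]
    - [0,[0,0,0],0]

```text
t: 24.5
ee_pos: [545.8, 64.2, 158.8]
eef_rot: [-3.142, 0.0, 2.765]
ft_force: [0.2, -0.3, 0.3]
gripper_width: 0.005
finger_force: 0.0
```

Emit:
carry_out:
  deltas:
    - [0,[0,0,0],0]
    - [0,[0,0,0],0]
    - [0,[0,0,0],0]
    - [0,[0,0,0],0]
    - [0,[0,0,0],0]
    - [0,[0,0,0],0]
    - [0,[0,0,0],0]
    - [0,[0,0,0],0]
    - [0,[0,0,0],0]
    - [0,[0,0,0],0]

```text
t: 25.5
ee_pos: [545.8, 64.2, 158.8]
eef_rot: [-3.142, -0.0, 2.765]
ft_force: [0.4, 0.5, 0.8]
gripper_width: 0.008
finger_force: 0.0
```

Emit:
carry_out:
  deltas:
    - [0,[0,0,0],0]
    - [0,[0,0,0],0]
    - [0,[0,0,0],0]
    - [0,[0,0,0],0]
    - [0,[0,0,-0.5],0]
    - [0,[0,0,-0.7],0]
    - [0,[0,0,-0.5],0]
    - [0,[0,-0.5,0],0]
    - [0,[-0.07,-0.9,0],0]
    - [0,[-0.07,-0.9,0],0]

```text
t: 26.5
ee_pos: [523.1, -2.7, 208.9]
eef_rot: [-3.141, -0.001, 2.766]
ft_force: [0.1, -0.3, -0.6]
gripper_width: 0.004
finger_force: 0.0
```

Emit:
carry_out:
  deltas:
    - [0,[-0.07,-0.9,0],0]
    - [0,[-0.07,-0.9,0],0]
    - [0,[-0.07,-0.9,0],0]
    - [0,[-0.07,-0.9,0],0]
    - [0,[-0.07,-0.9,0],0]
    - [0,[-0.07,-0.9,0],0]
    - [0,[-0.07,-0.9,0],0]
    - [0,[-0.07,-0.9,0],0]
    - [0,[-0.07,-0.9,0],0]
    - [0,[-0.07,-0.9,0],0]

```text
t: 27.5
ee_pos: [442.7, -261.5, 208.8]
eef_rot: [3.142, -0.001, 2.765]
ft_force: [0.6, 0.4, -0.1]
gripper_width: 0.007
finger_force: 0.0
```

Emit:
carry_out:
  deltas:
    - [0,[-0.05,-0.8,0],0]
    - [0,[0,-0.2,0],0]
    - [0,[0,0,0],0]
    - [0,[0,0,0.4],0]
    - [0,[0,0,0.8],0]
    - [0,[0,0,0.9],0]
    - [0,[0,0,0.8],0]
    - [0,[0,0,0.5],0]
    - [0,[0,0,0],0]
    - [0,[0,0,0],0]

```text
t: 28.5
ee_pos: [434.8, -287.8, 107.4]
eef_rot: [3.141, -0.001, 2.766]
ft_force: [0.1, 1.0, 0.4]
gripper_width: 0.009
finger_force: 0.0
```

Emit:
carry_out:
  deltas:
    - [0,[-0.03,-0.41,0],0]
    - [0,[0,0,0.5],0]
    - [0,[0,0,0.7],0]
    - [0,[0,0,0.6],0]
    - [0,[0,0,0.3],0]
    - [0,[0,0,0.1],0]
    - [0,[0,0,0],0]
    - [0,[0,0,0],0]

```text
t: 29.3
ee_pos: [431.7, -301.1, 42.6]
eef_rot: [-3.141, 0.001, 2.765]
ft_force: [0.2, 0.1, -0.1]
gripper_width: 0.003
finger_force: 0.0
```

Emit:
carry_out:
  deltas:
    - [0,[0,0,0.07],0]
    - [0,[0,0,0.07],0]
    - [0,[0,0,0.07],0]
    - [0,[0,0,0.07],0]
    - [0,[0,0,0],0]
    - [0,[0,0,0],0]

```text
t: 29.9
ee_pos: [431.1, -300.5, 33.3]
eef_rot: [3.142, -0.0, 2.765]
ft_force: [-0.0, -0.2, 0.6]
gripper_width: 0.007
finger_force: 0.0
```

Emit:
carry_out:
  deltas:
    - [0,[0,0,0.05],0]
    - [0,[0,0,0.05],0]
    - [0,[0,0,0],0]
    - [0,[0,0,0],0]

```text
t: 30.3
ee_pos: [431.3, -300.6, 30.5]
eef_rot: [-3.141, 0.0, 2.765]
ft_force: [-0.3, 1.0, 1.5]
gripper_width: 0.004
finger_force: 1.1
```

Emit:
carry_out:
  deltas:
    - [0,[0,0,0.05],0]
    - [0,[0,0,0.05],0]
    - [0,[0,0,0],0]
    - [0,[0,0,0],0]

```text
t: 30.7
ee_pos: [431.3, -300.7, 27.4]
eef_rot: [-3.141, 0.0, 2.765]
ft_force: [0.6, 0.8, 3.1]
gripper_width: 0.003
finger_force: 1.7
```

Contact is at the height the correction predicts, and the spring force is rising. I'll keep going to the stop.

Emit:
carry_out:
  deltas:
    - [0,[0,0,0.05],0]
    - [0,[0,0,0.05],0]
    - [0,[0,0,0],0]
    - [0,[0,0,0],0]

```text
t: 31.1
ee_pos: [431.4, -300.7, 25.4]
eef_rot: [-3.141, 0.001, 2.765]
ft_force: [-2.6, 2.8, 15.6]
gripper_width: 0.007
finger_force: 7.9
```

Emit:
carry_out:
  deltas:
    - [0,[0,0,0.03],0]
    - [0,[0,0,0.03],0]
    - [0,[0,0,0],0]
    - [0,[0,0,0],0]

```text
t: 31.5
ee_pos: [431.4, -300.7, 25.0]
eef_rot: [-3.141, 0.001, 2.765]
ft_force: [-6.7, 5.1, 32.7]
gripper_width: 0.006
finger_force: 17.0
```

It's against its stop (33 N, well above the 4.2 N spring). Now I'll let go and draw back.

Emit:
carry_out:
  deltas:
    - [0,[0,0,-0.2],0]
    - [0,[0,0,-0.5],0]
    - [0,[0,0,-0.8],0]
    - [0,[0,0,-0.9],0]
    - [0,[0,0,-0.9],0]
    - [0,[0,0,-0.6],0]
    - [0,[0,0,-0.2],0]
    - [0,[0,0,0],0]
    - [0,[0,0,0],0]
    - [0,[0,0,0],0]

```text
t: 32.5
ee_pos: [430.4, -300.0, 144.3]
eef_rot: [3.141, -0.002, 2.765]
ft_force: [1.0, 0.2, -0.1]
gripper_width: 0.006
finger_force: 0.0
```

Run:
```python
from h import *
c=arm.camera("scene")
v,u=np.mgrid[100:180,250:320];P,d=world(c,u,v);m=(np.hypot(P[...,0]-431,P[...,1]+300)<12)&(P[...,2]<90)&(P[...,2]>40)
print("cap z",np.percentile(P[m][:,2],97)); s=arm.state(); print(s["t"],s["ee_pos"],s["ft_force"])
print(arm.close_job())
```

```text
cap z 65.86037026412605
32.55 [ 430.51480666 -300.06702336  144.37214512] [-0.69238885 -0.30064114 -1.38959735]
the job is handed in; nothing more can be done
None
```

I pointed at the square jar, then the tallest jar, for over 2 s each about 22 mm above the lid (repeated lower because the real fingertips sit 34 mm short of the reported TCP), then pressed the bell to its stop and released it (cap measured back up at 66 mm); the job is handed in at 32.6 s, with no verdict returned.

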